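# Pack three part boxes into a sprung kit case

## Task

Pack the kit: all three boxes (small white, blue, long brown) must end in one row in the long black case, label side up, each lying flat on the case floor. The small box already stands loosely in the case; the row is longer than the free space, so the orange spring plate at the end must be pushed back by the boxes and will then clamp them. Never tip a box onto its side, and leave the spray can, tape roll and screwdriver where they are.

Things in the scene. Friction and masses are not known exactly. Their poses are not given: they have to be found in the camera images.
- case_in (a point): Centre of the black kit case's inner floor, on its upper surface (5 mm above the table). y runs along the case towards the spring plate, x across it towards the open lid, z up. Inner width across x 63 mm. Free length 210 mm: fixed end wall's face at y = -105 mm, spring plate's face at y = +105 mm when not pushed. Above this floor: side walls 28 mm, end walls 45 mm high.
- case: The kit case, fixed to the table; origin on the table under case_in, axes as case_in. Side walls 5 mm, end walls 10 mm thick; it reaches from y = -115 to 147 mm (behind the plate). Its lid lies open and flat on the +x side, x = 41 to 119 mm, 20 mm high.
- plate (a joint): Travel of the orange spring plate along the case's +y, m: 0 = not pushed, at most 0.020. It springs back towards -y: about 3.5 N at 0, 7 N at 10 mm, 10.5 N at 20 mm.
- plate_face (a point): Middle of the upper edge of the spring plate's face that looks at the boxes (44.5 mm above its own foot, 45 mm above the case floor). The plate is 61 mm wide, 8 mm thick; it moves with joint plate. Axes as for case_in.
- small_box_c (a point): Centre of the white box with a blue band: 58 mm (x) by 45 mm (y) by 60 mm high (z), about 0.2 kg; its small paper label is on the top face. Starts standing on the case floor, its x and y along the case's (within 0.03 rad), with a gap of 15 to 50 mm to the fixed end wall.
- mid_box_c (a point): Centre of the blue box with a white band: 58 mm (x) by 65 mm (y) by 60 mm high (z), about 0.3 kg. Starts on the table beside the case, label up.
- long_box_c (a point): Centre of the brown cardboard box with a red band: 58 mm (x) by 110 mm (y) by 60 mm high (z), about 0.45 kg. Starts on the table beside the case, label up. All boxes are rigid, edges rounded 3 mm. The three lengths sum to 220 mm, 10 mm more than the free length; half turns make no difference, but the 58 mm side must lie across the case.
- small_box: The same white box; origin at the centre of its underside.
- mid_box: The same blue box; origin at the centre of its underside.
- long_box: The same brown box; origin at the centre of its underside.
- spray_can: Bystander: upright white and blue spray can, 52 mm across, 160 mm high; origin at the centre of its underside.
- tape_roll: Bystander: roll of yellow tape lying flat, 100 mm across, 45 mm high; origin at the centre of its underside.
- screwdriver: Bystander: blue screwdriver, 190 mm long, lying on the table beyond the case.

How it is judged (in metres and radians):
At the end, for the whole second after the job is handed in: Each of the three boxes rests flat on the case floor, upright (tilt under 0.06 rad), its centre 27 to 34 mm above the floor, within 8 mm of the case's centre line and between the end walls, at rest (under 0.02 m/s) (z of small_box_c in the frame of case_in between 0.027 and 0.034 m and x of small_box_c in the frame of case_in between -0.008 and 0.008 m and y of small_box_c in the frame of case_in between -0.105 and 0.115 m and angle between each of small_box_c, mid_box_c, long_box_c's own z axis and vertical below 0.06 rad and linear speed of each of small_box, mid_box, long_box below 0.02 m/s and z of mid_box_c in the frame of case_in between 0.027 and 0.034 m and x of mid_box_c in the frame of case_in between -0.008 and 0.008 m and y of mid_box_c in the frame of case_in between -0.105 and 0.115 m and z of long_box_c in the frame of case_in between 0.027 and 0.034 m and x of long_box_c in the frame of case_in between -0.008 and 0.008 m and y of long_box_c in the frame of case_in between -0.105 and 0.115 m); the robot touches nothing.
It fails at once if a box is tipped onto its side (tilted over 0.9 rad) (angle between any of small_box_c, mid_box_c, long_box_c's own z axis and vertical above 0.9 rad).
It fails at once if the spray can, tape roll or screwdriver is moved more than 30 mm (distance of any of spray_can, tape_roll, screwdriver from where it was at the start of the episode above 0.03 m).
It fails at once if the spray can is knocked over (angle between spray_can's own z axis and vertical above 0.5 rad).
It also fails if it takes over 67 s, if anything falls off the work surface, if the arm or the gripper's body presses on something with over 40 N, if the wrist force passes 120 N, or if a joint passes its speed limit or range.

## Robot

A 6-joint arm with a two-finger parallel gripper is mounted at the origin on the work surface. World frame = base frame: x ahead of the robot, y to its left, z up, the work surface at z = 0. Lengths are in mm, angles in rad, forces in N, time in s.
With the tool pointing down it reaches from about 350 to 775 mm from the base axis. Payload 7.3 kg.
Tool frame: the origin (TCP) lies on the front face of the gripper's body, between the roots of the fingers; the fingertips stand 66 mm ahead of it and the grasp point (between the pads) lies 47 mm ahead of it; z points along the fingers, y is the line along which they close (so a half turn about z gives the same grasp; the last joint's range is limited). The gripper opens to 92 mm and grips with 3 to 60 N. Pads are 19 mm wide; open, the fingers measure 130 mm over their backs; the gripper's body (75 mm by 190 mm) begins 47 mm behind the grasp point.
Start: joints at [-1.401, 0.342, 1.524, -0, 1.275, -0.146], TCP at [163.074, -499.044, 292.241] pointing down, gripper open.
Joint ranges: [-2.53, 2.53], [-0.77, 2.02], [0.04, 2.7], [-1, 4.14], [0.28, 2.66], [-3.11, 3.11]. Speed limits (rad/s): [2.57, 2.57, 3.14, 3.14, 3.14, 3.14].

## Interface

Orientations are given as a unit quaternion [w, x, y, z].
In Python, from workcell import ctrl gives the robot as it stands.
- The arm moves only by the tool send_rows, never from a script. Its argument "increments" is text: rows parted by semicolons, each of 7 numbers parted by spaces: the shift along the tool's x, y, z in m, then the turn, a rotation vector about the tool's x, y, z in rad, then the opening in per cent of the stroke, from 0 (shut) to 100 (fully open). A call has 1 to 12 rows; each row is the pose to reach, as a shift and turn from the pose commanded when the call began, along the tool's axes at that moment; what a row does not reach only later rows make up. A row lasts 1/10 s, in which the tool goes at most 50 mm and 8.59 degrees, less where a joint would pass 70% of its speed; a pose out of reach is approached as far as the arm can. A call with a gripper value outside its range is refused whole. The fingers move at their own pace and stop on an object; "force" is the grip in N (left out, the last holds). Time passes only in rows, so rows that repeat a pose let the fingers close. It gives the time, the measured TCP pose, the force, the opening and the grip force at its end, in the units of the state.
- ctrl.read_state(): the state, without advancing time (a new reading comes with each control period).
- ctrl.grab_frame(name): name is "scene" or "side" or "wrist"; returns the picture (400x640x3 uint8, blue, green, red); there is no depth.
- ctrl.calibration(name): a dict with "fx", "fy", "cx", "cy" (pixels), "D" ([k1, k2, p1, p2, k3] as OpenCV has them; the pictures are not rectified), "xyz" and "orientation" of the camera in the world; the wrist camera has in their place "T_tool_cam" (4x4, takes a point from camera to tool coordinates, whose origin is the TCP and whose axes are the flange's). Camera axes: x right, y up, looking along -z (the intrinsics and any distortion apply to the point x, -y, -z); pixel columns grow to the right and rows downward; lengths in mm; the calibration is good to about 2 mm. A picture is of the moment at which its call begins: read the wrist's pose just before it. calibration takes no time and is no camera call.
- ctrl.job_done(): hands the job in; it is judged then, once.
The state is a dict: "time_s": time; "q": joint angles; "joint_vel": joint speeds; "tau": joint torques, N m; "position": TCP position; "ee_rot": TCP orientation; "contact_force": force on the tool from outside, world axes, zero at the start; "ft_torque": the same for the moment, N m; "opening": finger opening in mm; "grip_force": force on a finger pad.
Only numpy, scipy, OpenCV 4.12 (cv2) and the standard library are available. Lean on these libraries where they do the work, as an engineer would, in place of code of your own. Each camera call takes 0.05 s, during which the arm holds its last target. There are 200 camera calls.

## Working session

There is one attempt and no reset: what is moved stays moved. The work goes in short steps, Python scripts to look and compute and a tool call to move; the robot and the scene stay as the last step left them, time stands still between calls to the robot, and variables do not carry over. Pictures are saved under pics/ and viewed, at most 10 in all, crops included, and the job is handed in when it is done.

Besides the shell and the picture viewer there is one more tool, called after "Request:" as name(argument=value, ...) on one line, values as JSON. send_rows: Moves the arm, as the interface text tells. Its arguments: {"type":"object","properties":{"increments":{"type":"string"},"force":{"type":"number"}},"required":["increments"]}

```bash
ls; mkdir -p pics; python3 - <<'E'
from workcell import ctrl
import cv2,numpy as np
s=ctrl.read_state();print(s)
for n in("scene","side"):
    cv2.imwrite(f"pics/{n}0.png",ctrl.grab_frame(n))
for n in("scene","side","wrist"):print(ctrl.calibration(n))
E
```

```text
pics
{'time_s': 0.0, 'q': array([-1.40100574e+00,  3.42724731e-01,  1.52502243e+00, -1.28344804e-05,
        1.27541168e+00, -1.45984109e-01]), 'joint_vel': array([-0.00063684,  0.00097079, -0.00169152, -0.00156919, -0.0003191 ,
        0.0004078 ]), 'tau': array([-2.32031991e-03, -4.31238198e+01, -2.44221103e+01,  7.15794484e-02,
        5.61091723e-02, -1.27075969e-04]), 'position': array([ 163.01292508, -498.72144284,  291.54196257]), 'ee_rot': array([-7.82963811e-04,  9.87561067e-01,  1.57233985e-01, -1.54585260e-05]), 'contact_force': array([0.31155892, 0.72072278, 0.11640635]), 'ft_torque': array([ 0.03223958,  0.02907153, -0.02207405]), 'grip_force': 0.0, 'opening': 91.71563162663395}
{'fx': 374.2287706575735, 'fy': 374.2287706575735, 'cx': 319.26533119056893, 'cy': 200.98526648469905, 'D': array([0.01485702, 0.        , 0.        , 0.        , 0.        ]), 'xyz': array([1147.2196972 ,  569.0538853 ,  574.34991053]), 'orientation': array([0.32684727, 0.16525029, 0.43981068, 0.82001815])}
{'fx': 456.18928892420223, 'fy': 456.18928892420223, 'cx': 316.4506348859856, 'cy': 203.37664283223546, 'D': array([0.03842689, 0.        , 0.        , 0.        , 0.        ]), 'xyz': array([455.63288563, 801.08299033, 978.29042805]), 'orientation': array([-0.11547672, -0.03712382,  0.34999849,  0.92886382])}
{'fx': 324.80763601648914, 'fy': 324.80763601648914, 'cx': 320.8490260063696, 'cy': 200.04837658504707, 'D': array([-0.04464691,  0.        ,  0.        ,  0.        ,  0.        ]), 'T_tool_cam': array([[-1.47982783e-04,  9.50731449e-01,  3.10015630e-01,
         8.51536222e+01],
       [ 9.99999975e-01,  1.92707456e-04, -1.13640270e-04,
         1.19026394e+00],
       [-1.67783702e-04,  3.10015605e-01, -9.50731453e-01,
        -9.13080445e+01],
       [ 0.00000000e+00,  0.00000000e+00,  0.00000000e+00,
         1.00000000e+00]])}
```

View pics/scene0.png

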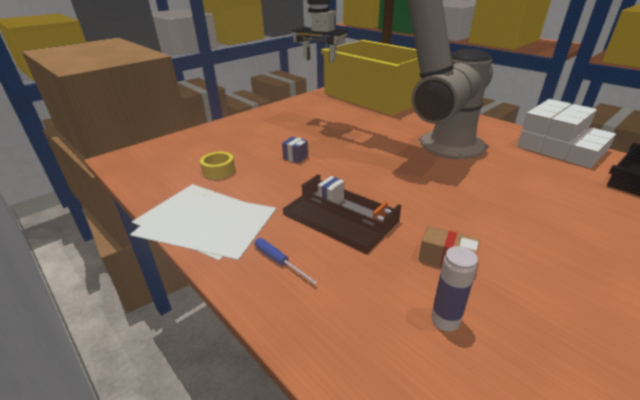

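View pics/side0.png

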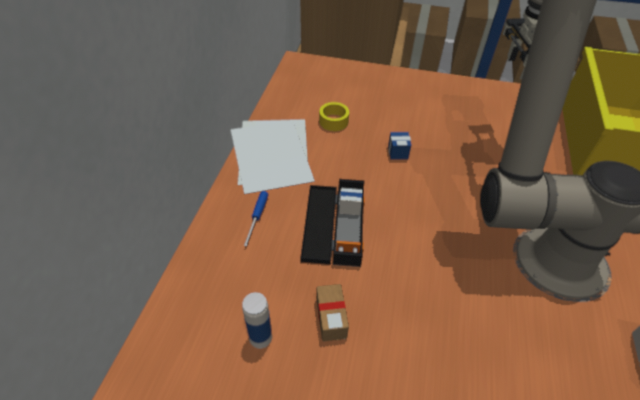

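The side view shows everything: mid box (400,145), case with the small box at its far end (350,200) and the orange plate at (348,247), long box (332,312), spray can (257,320). The case's +y points roughly along world +y. Next come rough positions by ray casting.

```bash
cat > h.py <<'E'
from workcell import ctrl
import cv2,numpy as np
from scipy.spatial.transform import Rotation as R
def rot(q): return R.from_quat([q[1],q[2],q[3],q[0]])
def cam(n,st=None):
    c=ctrl.calibration(n)
    if "xyz" in c: return c,rot(c["orientation"]).as_matrix(),np.array(c["xyz"])
    A=rot(st["ee_rot"]).as_matrix();T=c["T_tool_cam"]
    return c,A@T[:3,:3],A@T[:3,3]+st["position"]
def pts(n,px,z,st=None):
    c,M,o=cam(n,st);K=np.array([[c["fx"],0,c["cx"]],[0,c["fy"],c["cy"]],[0,0,1]])
    u=cv2.undistortPoints(np.array(px,float).reshape(-1,1,2),K,np.array(c["D"]))[:,0]
    d=np.c_[u[:,0],-u[:,1],-np.ones(len(u))]@M.T
    return o+d*((z-o[2])/d[:,2])[:,None]
def move(st,xyz,yaw,pitch=0):
    """increment from state to TCP pose: tool down, closing axis (tool y) at yaw in world"""
    pass
def wrist(name):
    st=ctrl.read_state();im=ctrl.grab_frame("wrist");cv2.imwrite(f"pics/{name}.png",im);return st,im
E
python3 - <<'E'
from h import *
f=lambda px,z:print(np.round(pts("side",px,z)[:,:2],0).tolist())
f([(391,134),(409,134),(410,147),(391,147)],60)   # mid top
f([(318,288),(341,286),(348,334),(324,338)],60) # long top
f([(340,181),(364,181),(361,264),(335,262)],50) # case end wall tops
f([(339,190),(362,190),(360,203),(338,203)],65) # small top
f([(258,343)],0)
f([(243,300)],160)
print(rot(ctrl.read_state()["ee_rot"]).as_matrix().round(3))
E
```

```text
[[484.0, -316.0], [430.0, -330.0], [421.0, -271.0], [476.0, -257.0]]
[[573.0, 268.0], [523.0, 250.0], [484.0, 361.0], [532.0, 382.0]]
[[596.0, -89.0], [530.0, -106.0], [489.0, 172.0], [551.0, 182.0]]
[[590.0, -41.0], [529.0, -56.0], [525.0, -8.0], [582.0, 6.0]]
[[677.0, 402.0]]
[[699.0, 390.0]]
[[ 0.951  0.311 -0.   ]
 [ 0.311 -0.951  0.001]
 [ 0.    -0.001 -1.   ]]
```

Request:
send_rows(increments="0.34 -0.106 0 0 0 -1.43 100;0.34 -0.106 0 0 0 -1.43 100;0.34 -0.106 0 0 0 -1.43 100;0.34 -0.106 0 0 0 -1.43 100;0.34 -0.106 0 0 0 -1.43 100;0.34 -0.106 0 0 0 -1.43 100;0.34 -0.106 0 0 0 -1.43 100;0.34 -0.106 0 0 0 -1.43 100;0.34 -0.106 0 0 0 -1.43 100;0.34 -0.106 0 0 0 -1.43 100;0.34 -0.106 0 0 0 -1.43 100;0.34 -0.106 0 0 0 -1.43 100", force=40)

```text
time_s: 1.3
position: [453.2, -292.6, 292.0]
ee_rot: [-0.0, 0.644, 0.765, -0.0]
contact_force: [0.0, -0.1, 0.0]
opening: 91.9
grip_force: 0.0
```

```bash
python3 - <<'E'
from h import *
st,im=wrist("w1");print(st["position"],rot(st["ee_rot"]).as_matrix().round(3))
E
```

```text
[ 453.20457585 -292.63607407  291.95263213] [[-0.172  0.985 -0.   ]
 [ 0.985  0.172  0.   ]
 [ 0.    -0.    -1.   ]]
```

View pics/w1.png

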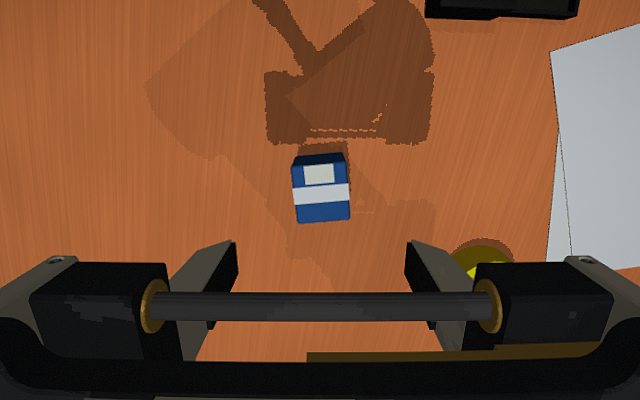

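The blue box is at (321,190), slightly turned; its top face spans roughly (293,166) to (350,220).

```bash
cat >> h.py <<'E'
def rect(st,im,mask,z,roi):
    """min-area rectangle of the masked top face cast onto plane z -> centre, sides, angle of side 0"""
    m=np.zeros(im.shape[:2],np.uint8);x0,y0,x1,y1=roi;m[y0:y1,x0:x1]=(mask(im)[y0:y1,x0:x1]*255)
    m=cv2.morphologyEx(m,cv2.MORPH_OPEN,np.ones((3,3)))
    c=max(cv2.findContours(m,cv2.RETR_EXTERNAL,cv2.CHAIN_APPROX_NONE)[0],key=cv2.contourArea)
    w=pts("wrist",c.reshape(-1,2),z,st)[:,:2].astype(np.float32)
    r=cv2.minAreaRect(w);b=cv2.boxPoints(r);return r,b
E
python3 - <<'E'
from h import *
im=cv2.imread("pics/w1.png");st=ctrl.read_state()
for p in[(320,155),(320,160),(320,164),(310,215)]:print(p,im[p[1],p[0]])
f=lambda im:((im[...,0]>im[...,2].astype(int)+30)&(im[...,0]>85))|(im.min(2)>120)
print(rect(st,im,f,60,(270,140,370,235)))
E
```

```text
(320, 155) [42 22  5]
(320, 160) [42 22  9]
(320, 164) [124 118 112]
(310, 215) [122  71  31]
(((456.1585998535156, -307.0758361816406), (58.64231872558594, 62.33944320678711), 15.1492280960083), array([[ 419.71066, -284.65195],
       [ 436.0021 , -344.82498],
       [ 492.60654, -329.49973],
       [ 476.3151 , -269.3267 ]], dtype=float32))
```

Request:
send_rows(increments="-0.015 0.0005 0.04 0 0 -0.09 100;-0.015 0.0005 0.08 0 0 -0.09 100;-0.015 0.0005 0.12 0 0 -0.09 100;-0.015 0.0005 0.16 0 0 -0.09 100;-0.015 0.0005 0.18 0 0 -0.09 100;-0.015 0.0005 0.194 0 0 -0.09 100;-0.015 0.0005 0.194 0 0 -0.09 100;-0.015 0.0005 0.194 0 0 -0.09 50;-0.015 0.0005 0.194 0 0 -0.09 50;-0.015 0.0005 0.194 0 0 -0.09 50;-0.015 0.0005 0.194 0 0 -0.09 50;-0.015 0.0005 0.194 0 0 -0.09 50", force=30)

```text
time_s: 2.55
position: [456.5, -307.5, 98.8]
ee_rot: [0.0, 0.607, 0.794, -0.0]
contact_force: [-0.3, 0.3, 3.1]
opening: 57.5
grip_force: 30.0
```

Request:
send_rows(increments="0 0 -0.04 0 0 0 50;0 0 -0.08 0 0 0 50;0 0 -0.12 0 0 0 50;0.04 0.035 -0.15 0 0 0.05 50;0.08 0.07 -0.18 0 0 0.1 50;0.12 0.1 -0.2 0 0 0.1 50;0.15 0.125 -0.2 0 0 0.1 50;0.166 0.14 -0.2 0 0 0.1 50;0.166 0.14 -0.2 0 0 0.1 50;0.166 0.14 -0.2 0 0 0.1 50;0.166 0.14 -0.2 0 0 0.1 50")

```text
time_s: 3.65
position: [547.5, -111.2, 297.6]
ee_rot: [-0.001, 0.647, 0.763, -0.001]
contact_force: [0.1, -0.1, -2.9]
opening: 57.7
grip_force: 30.0
```

```bash
python3 - <<'E'
from h import *
st,im=wrist("w2");print(st["position"],rot(st["ee_rot"]).as_matrix().round(3),st["grip_force"])
E
```

```text
[ 547.5348667 -111.1780584  297.6469512] [[-0.164  0.987 -0.001]
 [ 0.987  0.164 -0.   ]
 [ 0.    -0.001 -1.   ]] 29.99929368495941
```

View pics/w2.png

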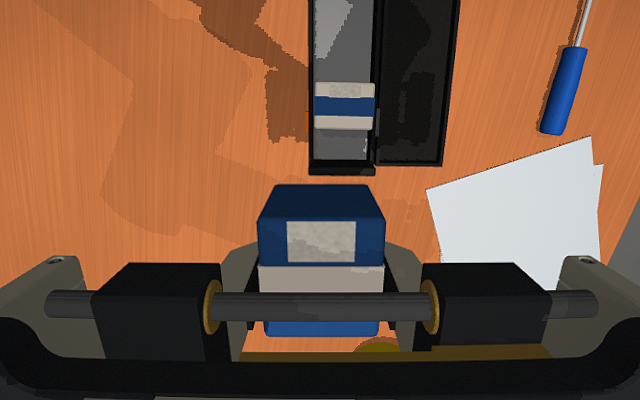

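```bash
python3 - <<'E'
import cv2
im=cv2.imread("pics/w2.png")[0:180,295:465]
cv2.imwrite("pics/w2c.png",cv2.resize(im,None,fx=3.3,fy=3.3,interpolation=cv2.INTER_CUBIC))
E
```

```text
(no output)
```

View pics/w2c.png

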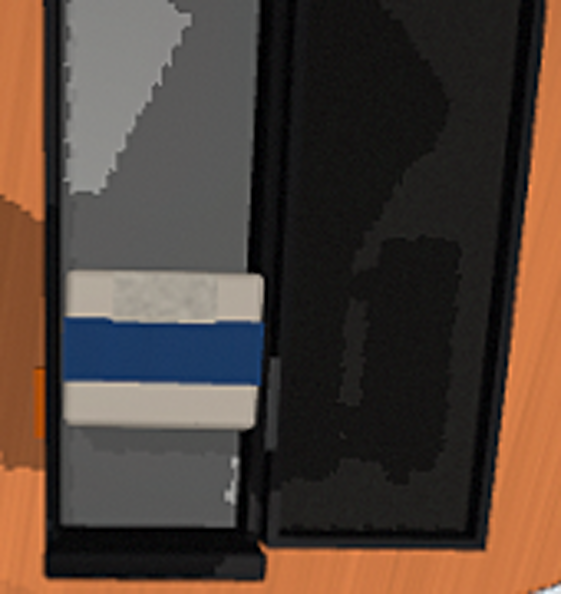

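```bash
python3 - <<'E'
from h import *
st=ctrl.read_state()
def f(px,z):
    p=pts("wrist",[(x/3.3+295-.3,y/3.3-.3) for x,y in px],z,st)[:,:2];print(p.round(1).tolist());return p
a=f([(64,20),(61,525),(238,525),(257,20)],5)
for u,v in((0,1),(3,2)):
    d=a[u]-a[v];print(np.arctan2(-d[0],d[1]))
print(np.linalg.norm(a[1]-a[2]),np.linalg.norm(a[0]-a[3]))
s=f([(67,270),(264,274),(255,430),(64,425)],65);print(s.mean(0),np.linalg.norm(s[0]-s[1]),np.linalg.norm(s[1]-s[2]))
o=f([(45,578),(265,580),(265,545)],50)
l=f([(545,0),(485,548)],20);d=l[0]-l[1];print(np.arctan2(-d[0],d[1]))
w=(a[0]-a[1]);w/=np.linalg.norm(w);print(((a[1]+a[2])/2+105*w))
E
```

```text
[[512.7, 58.9], [537.4, -103.0], [600.7, -92.6], [573.6, 69.1]]
0.1510559141134791
0.16561867304777156
64.14432260719381 61.759065645645485
[[527.1, -18.3], [582.9, -10.1], [589.5, -53.7], [533.1, -61.6]]
[558.16843232 -35.92069609] 56.39260647775015 44.14160297490194
[[534.6, -112.4], [605.3, -101.4], [602.8, -90.1]]
[[658.7, 86.6], [685.8, -83.6]]
0.15831237379506535
[553.21247838   5.99851186]
```

Case found: case_in ≈ (552,6), yaw ≈ 0.16. The small box is at case y ≈ -42. I'll go above case y = +30 with the mid box and lower it.

Request:
send_rows(increments="0.045 0.008 0 0 0 0.005 50;0.09 0.016 0 0 0 0.005 50;0.13 0.024 0.03 0 0 0.005 50;0.145 0.024 0.07 0 0 0.005 50;0.145 0.024 0.11 0 0 0.005 50;0.145 0.024 0.14 0 0 0.005 50;0.145 0.024 0.155 0 0 0.005 50;0.145 0.024 0.155 0 0 0.005 50;0.145 0.024 0.155 0 0 0.005 50")

```text
time_s: 4.6
position: [548.2, 35.5, 143.6]
ee_rot: [0.0, 0.649, 0.761, 0.0]
contact_force: [0.1, -0.2, -2.3]
opening: 57.6
grip_force: 30.0
```

```bash
python3 - <<'E'
from h import *
st,im=wrist("w3");print(st["position"],rot(st["ee_rot"]).as_matrix().round(3),st["grip_force"])
E
```

```text
[548.24672224  35.48976034 143.55050469] [[-0.158  0.987  0.   ]
 [ 0.987  0.158 -0.   ]
 [-0.     0.    -1.   ]] 29.9994358420372
```

View pics/w3.png

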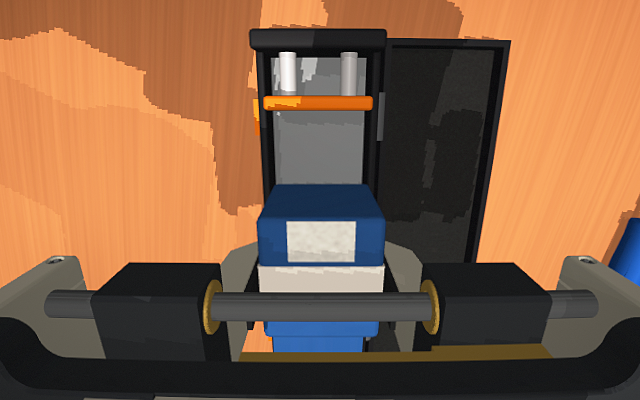

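The box hangs centred above the case; the orange plate's top edge spans (264..373, ~103), a good check of the centre line.

```bash
python3 - <<'E'
from h import *
st=ctrl.read_state();im=cv2.imread("pics/w3.png").astype(int)
m=((im[...,2]>200)&(im[...,0]<50))[90:115,255:380]
ys,xs=np.nonzero(m);print(xs.min()+255,xs.max()+255,ys.min()+90,ys.max()+90)
p=pts("wrist",[(265,108),(372,108)],50,st)[:,:2];print(p)
u=np.array([np.cos(.16),np.sin(.16)]);v=np.array([-u[1],u[0]])
c=p.mean(0)-[552.4,5.9];print(c@u,c@v,np.linalg.norm(p[0]-p[1]))
t=st["position"][:2]-[552.4,5.9];print(t@u,t@v)
d=p[1]-p[0];print(np.arctan2(d[1],d[0]))
E
```

```text
255 371 96 114
[[507.02302788 106.36738745]
 [565.38480078 115.68592449]]
0.7593726413719422 106.36423430724653 59.10102933352957
1.029337626773048 29.962825709611266
0.15833202512759265
```

Request:
send_rows(increments="0 -0.0005 0.01 0 0 0 50;0 -0.0005 0.02 0 0 0 50;0 -0.0005 0.03 0 0 0 50;0 -0.0005 0.036 0 0 0 50;0 -0.0005 0.039 0 0 0 50;0 -0.0005 0.039 0 0 0 50;0 -0.0005 0.039 0 0 0 50")

```text
time_s: 5.35
position: [541.2, 35.4, 105.6]
ee_rot: [-0.005, 0.648, 0.762, -0.005]
contact_force: [-29.3, -7.9, 31.4]
opening: 71.5
grip_force: 32.1
```

```bash
python3 - <<'E'
from h import *
st,im=wrist("w4");s=ctrl.grab_frame("side")
a=cv2.resize(s[150:290,270:400],None,fx=2.9,fy=2.9,interpolation=cv2.INTER_CUBIC)
b=im[20:400,210:530]
H=max(a.shape[0],b.shape[0]);c=np.zeros((H,a.shape[1]+b.shape[1],3),np.uint8);c[:a.shape[0],:a.shape[1]]=a;c[:b.shape[0],a.shape[1]:]=b
cv2.imwrite("pics/w4c.png",c);print(st["position"],st["contact_force"],c.shape,rot(st["ee_rot"]).as_matrix().round(3))
E
```

```text
[541.16587801  35.40603303 105.5924856 ] [-29.27609019  -7.8602761   31.41097289] (406, 697, 3) [[-0.161  0.987 -0.014]
 [ 0.987  0.161 -0.002]
 [ 0.    -0.014 -1.   ]]
```

View pics/w4c.png

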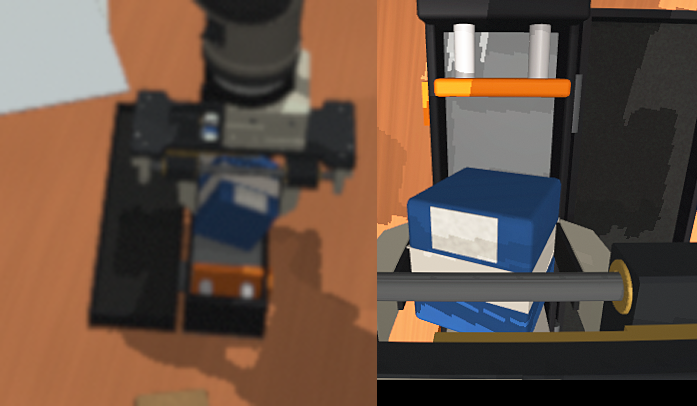

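The box has rolled (bottom to +x), so its lower +x edge caught the +x wall. I'll lift it clear, let the pads re-align it and measure again.

Request:
send_rows(increments="0 0.0 -0.01 0 0 0 50;0 0.0 -0.02 0 0 0 50;0 0.0 -0.03 0 0 0 50;0 0.0 -0.04 0 0 0 50;0 0 -0.05 0 0 0 50;0 0 -0.05 0 0 0 50;0 0 -0.05 0 0 0 50", force=45)

```text
time_s: 6.15
position: [547.5, 36.4, 154.2]
ee_rot: [0.0, 0.648, 0.761, 0.0]
contact_force: [-0.0, 0.4, -3.0]
opening: 63.4
grip_force: 42.5
```

```bash
python3 - <<'E'
from h import *
st,im=wrist("w5");print(st["position"],rot(st["ee_rot"]).as_matrix().round(3),st["grip_force"],st["opening"])
E
```

```text
[547.52083679  36.40921552 154.24261121] [[-0.159  0.987  0.   ]
 [ 0.987  0.159 -0.   ]
 [-0.     0.    -1.   ]] 42.5163846462965 63.43533501498898
```

View pics/w5.png

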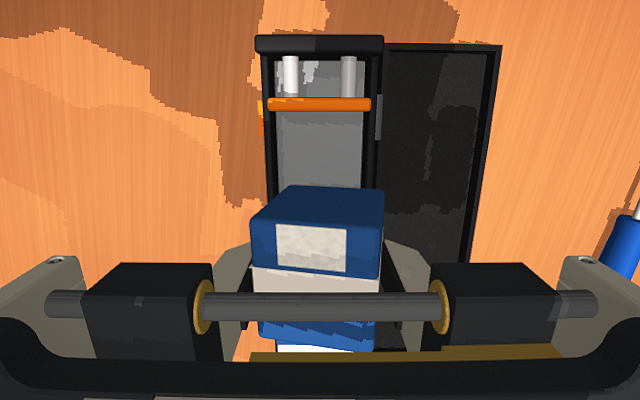

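Still a bit twisted in the pads (opening 63). I'll set it on the free table on the robot side of the case, re-square it and regrasp.

Request:
send_rows(increments="0 -0.02 -0.015 0 0 0 50;0 -0.06 -0.015 0 0 0 50;0 -0.1 -0.015 0 0 0 50;0 -0.11 0.01 0 0 0 50;0 -0.11 0.03 0 0 0 50;0 -0.11 0.045 0 0 0 50;0 -0.11 0.045 0 0 0 50")

```text
time_s: 6.9
position: [437.5, 18.9, 107.5]
ee_rot: [-0.002, 0.648, 0.761, -0.001]
contact_force: [0.4, -0.1, -3.2]
opening: 63.0
grip_force: 42.5
```

Request:
send_rows(increments="0 0 0.003 0 0 0 50;0 0 0.006 0 0 0 50;0 0 0.008 0 0 0 50;0 0 0.008 0 0 0 50", force=10)

```text
time_s: 7.3
position: [438.8, 18.7, 102.3]
ee_rot: [0.0, 0.648, 0.761, -0.0]
contact_force: [-4.2, -0.2, 6.2]
opening: 58.1
grip_force: 10.0
```

Request:
send_rows(increments="0 0 0 0 0 0 100;0 0 0 0 0 0 100;0 0 0 0 0 0 100;0 0 0 0 0 0 100;0 0 -0.04 0 0 0 100;0 0 -0.08 0 0 0 100;0 0 -0.12 0 0 0 100;0 0 -0.16 0 0 0 100;0 0 -0.19 0 0 0 100;0 0 -0.19 0 0 0 100;0 0 -0.19 0 0 0 100")

```text
time_s: 8.4
position: [438.8, 18.9, 291.4]
ee_rot: [0.0, 0.648, 0.761, 0.0]
contact_force: [0.1, 1.0, -0.6]
opening: 91.8
grip_force: 0.0
```

```bash
python3 - <<'E'
from h import *
st,im=wrist("w6");print(st["position"],rot(st["ee_rot"]).as_matrix().round(3)[:2,1])
f=lambda im:((im[...,0]>im[...,2].astype(int)+30)&(im[...,0]>85))|(im.min(2)>100)
print(rect(st,im,f,60,(240,120,400,245)))
E
```

```text
[438.80547881  18.88304046 291.3581159 ] [0.987 0.159]
(((439.2908020019531, 20.387502670288086), (58.824684143066406, 62.16904067993164), 9.145455360412598), array([[405.31174  ,  46.402035 ],
       [415.19296  , -14.976708 ],
       [473.26987  ,  -5.6270294],
       [463.38864  ,  55.751713 ]], dtype=float32))
```

View pics/w6.png

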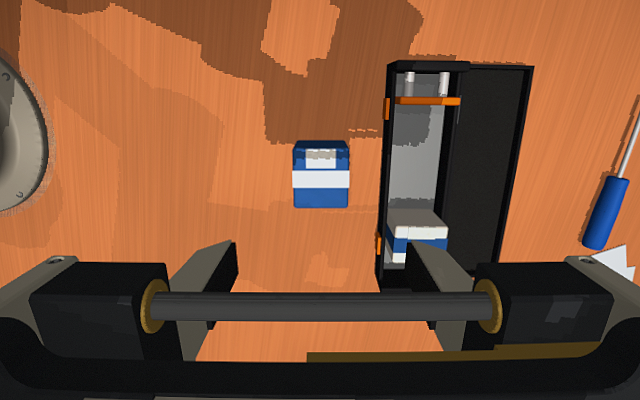

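The box is upright and squared at about (439,20), px (321,175). Next I check the case's centre line numerically from pictures already taken, using wall-edge profiles.

```bash
python3 - <<'E'
import cv2,numpy as np
im=cv2.imread("pics/w3.png").astype(int)
for r in(130,150,175):
    print(r,"L",[tuple(im[r,c]) [1:] for c in range(254,282)]);print("R",[tuple(im[r,c])[1:] for c in range(356,392)])
E
```

```text
130 L [(np.int64(107), np.int64(194)), (np.int64(103), np.int64(221)), (np.int64(103), np.int64(223)), (np.int64(104), np.int64(223)), (np.int64(108), np.int64(234)), (np.int64(88), np.int64(195)), (np.int64(20), np.int64(22)), (np.int64(23), np.int64(19)), (np.int64(28), np.int64(27)), (np.int64(32), np.int64(32)), (np.int64(36), np.int64(36)), (np.int64(32), np.int64(32)), (np.int64(24), np.int64(24)), (np.int64(17), np.int64(17)), (np.int64(15), np.int64(16)), (np.int64(15), np.int64(14)), (np.int64(16), np.int64(15)), (np.int64(13), np.int64(14)), (np.int64(4), np.int64(3)), (np.int64(53), np.int64(53)), (np.int64(98), np.int64(98)), (np.int64(111), np.int64(112)), (np.int64(107), np.int64(107)), (np.int64(106), np.int64(107)), (np.int64(106), np.int64(106)), (np.int64(104), np.int64(106)), (np.int64(108), np.int64(110)), (np.int64(119), np.int64(119))]
R [(np.int64(120), np.int64(120)), (np.int64(120), np.int64(121)), (np.int64(120), np.int64(120)), (np.int64(121), np.int64(121)), (np.int64(120), np.int64(120)), (np.int64(122), np.int64(122)), (np.int64(128), np.int64(128)), (np
[... 4089 characters left out ...]
.int64(25)), (np.int64(30), np.int64(32)), (np.int64(33), np.int64(33)), (np.int64(29), np.int64(30)), (np.int64(30), np.int64(31)), (np.int64(29), np.int64(30)), (np.int64(20), np.int64(20)), (np.int64(14), np.int64(16)), (np.int64(9), np.int64(9)), (np.int64(11), np.int64(11)), (np.int64(19), np.int64(19)), (np.int64(30), np.int64(32)), (np.int64(31), np.int64(32)), (np.int64(28), np.int64(29)), (np.int64(28), np.int64(29)), (np.int64(29), np.int64(30)), (np.int64(31), np.int64(32)), (np.int64(32), np.int64(34)), (np.int64(31), np.int64(32)), (np.int64(29), np.int64(28)), (np.int64(31), np.int64(31)), (np.int64(28), np.int64(28)), (np.int64(31), np.int64(31)), (np.int64(29), np.int64(31))]
```

```bash
python3 - <<'E'
from h import *
st=ctrl.read_state();im=cv2.imread("pics/w6.png");I=im.astype(int)
u=np.array([np.cos(.16),np.sin(.16)]);v=np.array([-u[1],u[0]])
for r in(130,150,165,185):
    g=I[r,375:470].max(1);fl=np.nonzero(g>70)[0]+375;fl=fl[(fl>388)&(fl<452)]
    p=pts("wrist",[(fl.min()-.5,r),(fl.max()+.5,r)],5,st)[:,:2]-[552.4,5.9];print(r,fl.min(),fl.max(),(p@u).round(1),(p@v).round(1),(p@u).mean())
for z,c in((33,0),):
  for r in(150,175):
    print(r,I[r,378:396].max(1),I[r,440:462].max(1))
m=((I[...,2]>150)&(I[...,0]<60)&(I[...,1]<130))[90:115,392:470];ys,xs=np.nonzero(m);print(xs.min()+392,xs.max()+392,ys.min()+90,ys.max()+90)
E
```

```text
130 393 442 [-27.9  29.8] [75.9 76.2] 0.9360072071131267
150 392 439 [-27.6  28.8] [52.9 53.1] 0.5954739436906173
165 391 438 [-27.7  29.6] [35.1 35.3] 0.9583114316256189
185 389 435 [-28.5  28.6] [10.6 10.7] 0.07032006961408044
150 [218 224 239 137  31   8   5  10   6  17  24  22  10  51 158 155 151 150] [60  0  9  9 12 10 12 12  7 19 38 35 29 27 35 33 32 35 33 31 34 34]
175 [221 230 119  14   7  10   8   7  29  38  29  27 147 157 150 149 150 149] [11 11  9 12 11  8 19 36 35 28 29 35 33 34 38 33 34 32 36 35 34 34]
401 460 97 104
```

Request:
send_rows(increments="0.001 0 0.04 0 0 0 100;0.001 0 0.08 0 0 0 100;0.001 0 0.12 0 0 0 100;0.001 0 0.16 0 0 0 100;0.001 0 0.18 0 0 0 100;0.001 0 0.193 0 0 0 100;0.001 0 0.193 0 0 0 100;0.001 0 0.193 0 0 0 50;0.001 0 0.193 0 0 0 50;0.001 0 0.193 0 0 0 50;0.001 0 0.193 0 0 0 50;0.001 0 0.193 0 0 0 50", force=30)

```text
time_s: 9.65
position: [438.9, 19.8, 98.7]
ee_rot: [0.0, 0.648, 0.761, 0.0]
contact_force: [1.5, 0.9, 2.3]
opening: 57.8
grip_force: 30.0
```

Request:
send_rows(increments="0 0 -0.03 0 0 0 50;0 0 -0.06 0 0 0 50;0 0.04 -0.06 0 0 0 50;0 0.08 -0.06 0 0 0 50;0 0.108 -0.06 0 0 0 50;0 0.108 -0.06 0 0 0 50;0 0.108 -0.04 0 0 0 50;0 0.108 -0.034 0 0 0 50;0 0.108 -0.034 0 0 0 50;0 0.108 -0.034 0 0 0 50")

```text
time_s: 10.65
position: [544.7, 37.0, 132.2]
ee_rot: [-0.0, 0.648, 0.761, -0.0]
contact_force: [0.5, -0.2, -3.5]
opening: 58.0
grip_force: 30.0
```

Request:
send_rows(increments="0 0 0.003 0 0 0 50;0 0 0.006 0 0 0 50;0 0 0.006 0 0 0 50")

```text
time_s: 10.95
position: [544.9, 37.0, 125.8]
ee_rot: [-0.0, 0.648, 0.761, -0.0]
contact_force: [-1.0, -0.6, -3.5]
opening: 57.9
grip_force: 30.0
```

Request:
send_rows(increments="0 0 0.004 0 0 0 50;0 0 0.008 0 0 0 50;0 0 0.011 0 0 0 50;0 0 0.011 0 0 0 50")

```text
time_s: 11.35
position: [545.0, 37.1, 114.6]
ee_rot: [-0.0, 0.648, 0.761, -0.0]
contact_force: [-0.2, 0.6, -3.3]
opening: 57.6
grip_force: 30.0
```

Request:
send_rows(increments="0 0 0.005 0 0 0 50;0 0 0.009 0 0 0 50;-0.01 0 0.0095 0 0 0 50;-0.02 0 0.0095 0 0 0 50;-0.03 0 0.0095 0 0 0 50;-0.04 0 0.0095 0 0 0 50;-0.047 0 0.0095 0 0 0 50;-0.052 0 0.0095 0 0 0 50;-0.055 0 0.0095 0 0 0 50;-0.055 0 0.0095 0 0 0 50")

```text
time_s: 12.35
position: [554.2, -17.7, 105.8]
ee_rot: [0.0, 0.648, 0.761, -0.0]
contact_force: [0.2, -0.6, -3.9]
opening: 57.8
grip_force: 30.0
```

Request:
send_rows(increments="-0.002 0 0 0 0 0 50;-0.004 0 0 0 0 0 50;-0.005 0 0 0 0 0 50;-0.005 0 0 0 0 0 50")

```text
time_s: 12.75
position: [554.8, -21.3, 105.7]
ee_rot: [-0.0, 0.648, 0.761, 0.0]
contact_force: [-0.2, 5.2, -2.3]
opening: 57.9
grip_force: 30.0
```

Request:
send_rows(increments="0 0 0.0015 0 0 0 50;0 0 0.0015 0 0 0 100;0 0 0.0015 0 0 0 100;0 0 0.0015 0 0 0 100;0 0 0.0015 0 0 0 100;0 0 -0.03 0 0 0 100;0 0 -0.07 0 0 0 100;0.04 0 -0.11 0 0 0 100;0.08 0.005 -0.15 0 0 0 100;0.12 0.01 -0.186 0 0 -0.05 100;0.16 0.015 -0.186 0 0 -0.1 100;0.2 0.02 -0.186 0 0 -0.18 100")

```text
time_s: 13.95
position: [543.2, 180.2, 294.6]
ee_rot: [0.002, 0.577, 0.817, 0.002]
contact_force: [0.9, -0.7, -0.2]
opening: 91.9
grip_force: 0.0
```

Request:
send_rows(increments="0.045 0.025 0 0 0 0 100;0.09 0.03 0 0 0 0 100;0.13 0.031 0 0 0 0 100;0.13 0.031 0 0 0 0 100;0.13 0.031 0 0 0 0 100;0.13 0.031 0 0 0 0 100")

```text
time_s: 14.55
position: [529.0, 310.4, 291.7]
ee_rot: [0.0, 0.578, 0.816, -0.0]
contact_force: [-0.2, 0.6, 0.2]
opening: 91.8
grip_force: 0.0
```

```bash
python3 - <<'E'
from h import *
st,im=wrist("w7");M=rot(st["ee_rot"]).as_matrix().round(3);print(st["position"],M)
I=im.astype(int)
hsv=cv2.cvtColor(im,cv2.COLOR_BGR2HSV)
for r in(100,130,160,190,220,250):print(r,[hsv[r,c].tolist() for c in(270,300,320,345,400)])
E
```

```text
[528.98136907 310.35684323 291.6616968 ] [[-0.333  0.943  0.   ]
 [ 0.943  0.333 -0.001]
 [-0.001 -0.    -1.   ]]
100 [[12, 171, 128], [11, 171, 125], [11, 172, 123], [11, 169, 121], [11, 171, 122]]
130 [[11, 169, 125], [20, 125, 49], [17, 132, 56], [17, 143, 59], [12, 169, 128]]
160 [[11, 171, 189], [16, 140, 113], [19, 26, 154], [16, 143, 112], [11, 167, 197]]
190 [[11, 171, 185], [2, 229, 194], [2, 228, 191], [2, 231, 189], [11, 169, 189]]
220 [[11, 170, 194], [16, 141, 139], [16, 139, 147], [16, 143, 157], [11, 170, 192]]
250 [[11, 168, 179], [11, 172, 184], [11, 171, 177], [11, 173, 174], [11, 168, 176]]
```

```bash
python3 - <<'E'
from h import *
im=cv2.imread("pics/w7.png");st=ctrl.read_state()
def f(im):
    h=cv2.cvtColor(im,cv2.COLOR_BGR2HSV).astype(int);H,S,V=h[...,0],h[...,1],h[...,2]
    return ((H>=14)&(H<26)&(V>85)&(S<160))|((H<6)&(S>200)&(V>85))|((S<60)&(V>100))
r,b=rect(st,im,f,60,(250,80,400,260));print(r,b)
c,M,o=cam("wrist",st)
m=f(im)[80:260,250:400];ys,xs=np.nonzero(m);print(xs.min()+250,xs.max()+250,ys.min()+80,ys.max()+80)
A=rot(st["ee_rot"]).as_matrix();print((A.T@(np.r_[r[0],60]-st["position"])).round(1))
E
```

```text
((527.1722412109375, 324.0020751953125), (57.322509765625, 63.002540588378906), 20.534772872924805) [[489.2823  343.44806]
 [511.38202 284.44873]
 [565.0622  304.5561 ]
 [542.96246 363.55542]]
294 351 134 235
[ 13.9   2.8 231.8]
```

```bash
python3 - <<'E'
from h import *
im=cv2.imread("pics/w7.png");st=ctrl.read_state()
def f(im):
    h=cv2.cvtColor(im,cv2.COLOR_BGR2HSV).astype(int);H,S,V=h[...,0],h[...,1],h[...,2]
    m=((H>=14)&(H<26)&(V>85)&(S<160))|((H<6)&(S>200)&(V>85))|((S<60)&(V>100))
    return cv2.morphologyEx(m.astype(np.uint8),cv2.MORPH_CLOSE,np.ones((9,9)))>0
r,b=rect(st,im,f,60,(250,80,400,260));print(r,b)
A=rot(st["ee_rot"]).as_matrix();print((A.T@(np.r_[r[0],60]-st["position"])).round(1))
h=cv2.cvtColor(im,cv2.COLOR_BGR2HSV)
print([(y,h[y,310].tolist()) for y in list(range(126,146,2))+list(range(228,246,2))])
E
```

```text
((534.8272705078125, 303.0120849609375), (57.56130599975586, 107.81841278076172), 21.022127151489258) [[488.62344 343.00876]
 [527.30096 242.36655]
 [581.0311  263.0154 ]
 [542.3536  363.65762]]
[ -8.5   3.  231.8]
[(126, [11, 171, 124]), (128, [11, 172, 123]), (130, [17, 132, 54]), (132, [16, 150, 61]), (134, [16, 149, 60]), (136, [16, 147, 104]), (138, [18, 21, 159]), (140, [19, 26, 157]), (142, [20, 30, 155]), (144, [19, 26, 159]), (228, [17, 141, 148]), (230, [16, 143, 150]), (232, [16, 141, 150]), (234, [16, 138, 148]), (236, [12, 162, 157]), (238, [11, 171, 174]), (240, [11, 170, 175]), (242, [11, 172, 175]), (244, [11, 171, 177])]
```

Request:
send_rows(increments="-0.0085 0.0023 0.04 0 0 -0.028 100;-0.0085 0.0023 0.08 0 0 -0.028 100;-0.0085 0.0023 0.12 0 0 -0.028 100;-0.0085 0.0023 0.16 0 0 -0.028 100;-0.0085 0.0023 0.18 0 0 -0.028 100;-0.0085 0.0023 0.193 0 0 -0.028 100;-0.0085 0.0023 0.193 0 0 -0.028 100;-0.0085 0.0023 0.193 0 0 -0.028 50;-0.0085 0.0023 0.193 0 0 -0.028 50;-0.0085 0.0023 0.193 0 0 -0.028 50;-0.0085 0.0023 0.193 0 0 -0.028 50;-0.0085 0.0023 0.193 0 0 -0.028 50", force=50)

```text
time_s: 15.8
position: [533.8, 304.2, 99.3]
ee_rot: [0.0, 0.566, 0.825, 0.0]
contact_force: [-0.4, 0.3, 3.4]
opening: 57.9
grip_force: 50.0
```

Long box gripped. Carry it above the plate side of the case, turned to the case's yaw.

Request:
send_rows(increments="0 0 -0.04 0 0 0 50;0 0 -0.08 0 0 0 50;0 0 -0.11 0 0 0 50;-0.04 -0.015 -0.13 0 0 0.05 50;-0.08 -0.03 -0.13 0 0 0.1 50;-0.12 -0.045 -0.13 0 0 0.15 50;-0.16 -0.06 -0.13 0 0 0.2 50;-0.2 -0.072 -0.13 0 0 0.208 50;-0.216 -0.0775 -0.13 0 0 0.208 50;-0.216 -0.0775 -0.13 0 0 0.208 50;-0.216 -0.0775 -0.13 0 0 0.208 50")

```text
time_s: 16.9
position: [538.6, 74.7, 228.1]
ee_rot: [-0.001, 0.649, 0.761, -0.0]
contact_force: [1.0, 0.4, -5.7]
opening: 58.1
grip_force: 50.0
```

```bash
python3 - <<'E'
from h import *
st=ctrl.read_state();A=rot(st["ee_rot"]).as_matrix()
u=np.array([np.cos(.159),np.sin(.159)]);v=np.array([-u[1],u[0]])
d=st["position"][:2]-[552.4,5.9];print("lat,v,z",d@u,d@v,st["position"][2],"yaw",np.arctan2(A[1,1],A[0,1]),st["opening"],st["contact_force"])
E
```

```text
lat,v,z -2.6997858860905017 70.15788392944305 228.14921871952333 yaw 0.15900224021955744 58.10831825418461 [ 1.02859151  0.44809307 -5.74390576]
```

Request:
send_rows(increments="0 0.0005 0 0 -0.12 0 50;0 0.0005 0 0 -0.24 0 50;0 0.0005 0.02 0 -0.32 0 50;0.001 0.0005 0.045 0 -0.32 0 50;0.002 0.0005 0.065 0 -0.32 0 50;0.002 0.0005 0.077 0 -0.32 0 50;0.002 0.0005 0.083 0 -0.32 0 50;0.002 0.0005 0.083 0 -0.32 0 50;0.002 0.0005 0.083 0 -0.32 0 50")

```text
time_s: 17.8
position: [539.6, 77.4, 146.2]
ee_rot: [0.122, 0.64, 0.752, -0.103]
contact_force: [0.4, 0.2, -4.1]
opening: 57.8
grip_force: 50.0
```

```bash
cat > s.py <<'E'
from h import *
st=ctrl.read_state();A=rot(st["ee_rot"]).as_matrix()
u=np.array([np.cos(.159),np.sin(.159)]);v=np.array([-u[1],u[0]])
d=st["position"][:2]-[552.4,5.9];f=st["contact_force"]
print("lat,v,z",d@u,d@v,st["position"][2],"yaw",np.arctan2(A[1,1],A[0,1]),"tilt",np.arcsin(-A[2,0]),"F u,v,z",f[:2]@u,f[:2]@v,f[2])
E
python3 s.py; python3 - <<'E'
from h import *
im=ctrl.grab_frame("wrist");s=ctrl.grab_frame("side")
a=cv2.resize(s[150:290,270:400],None,fx=2.9,fy=2.9,interpolation=cv2.INTER_CUBIC)
b=im[0:400,180:560];c=np.zeros((406,a.shape[1]+b.shape[1],3),np.uint8);c[:a.shape[0],:a.shape[1]]=a;c[:400,a.shape[1]:]=b
cv2.imwrite("pics/w8c.png",c)
E
```

```text
lat,v,z -1.3554681778972704 72.60978704431439 146.2331840704938 yaw 0.1608078954878831 tilt 0.319947908253404 F u,v,z 0.41097376541269526 0.1725476600116802 -4.142776734411971
```

View pics/w8c.png

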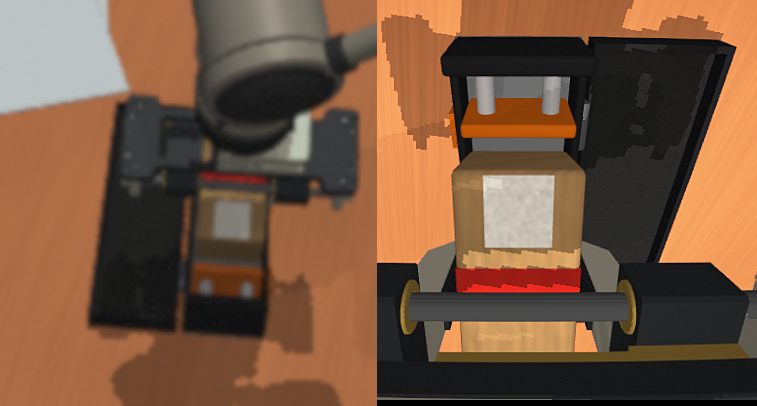

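The tilted nose hangs just in front of the plate, laterally centred. Now push the plate back.

Request:
send_rows(increments="0.0008 -0.0008 0.0024 0 0 0 50;0.0046 -0.0008 0.0011 0 0 0 50;0.0084 -0.0008 -0.0001 0 0 0 50;0.012 -0.0008 -0.0014 0 0 0 50;0.016 -0.0008 -0.0027 0 0 0 50;0.016 -0.0008 -0.0027 0 0 0 50")

```text
time_s: 18.5
position: [535.9, 92.1, 143.2]
ee_rot: [0.122, 0.64, 0.752, -0.104]
contact_force: [0.2, -5.5, -3.4]
opening: 57.9
grip_force: 50.0
```

```bash
python3 s.py
```

```text
lat,v,z -2.620335254242421 87.72143456532645 143.2095370802246 yaw 0.16033469425771307 tilt 0.32136307428731953 F u,v,z -0.6373429972385506 -5.438150270251303 -3.3946847426341136
```

Request:
send_rows(increments="0.0035 0.0003 -0.0012 0 0 0 50;0.007 0.0003 -0.0023 0 0 0 50;0.0095 0.0003 -0.0031 0 0 0 50;0.0095 0.0003 -0.0031 0 0 0 50")

```text
time_s: 18.9
position: [534.6, 101.2, 143.3]
ee_rot: [0.122, 0.64, 0.752, -0.105]
contact_force: [0.9, -8.5, -3.2]
opening: 57.8
grip_force: 50.0
```

```bash
python3 s.py
```

```text
lat,v,z -2.513008235250087 96.91680297335152 143.29119475756474 yaw 0.1602578653191537 tilt 0.32264343816526114 F u,v,z -0.4369021212391549 -8.495096013939264 -3.180498407591106
```

Request:
send_rows(increments="-0.001 0 0.0025 0 0.035 0 50;-0.0036 0 0.0064 0 0.0826 0 50;-0.0063 0 0.0086 0 0.12 0 50;-0.0094 0 0.0107 0 0.1626 0 50;-0.0094 0 0.0107 0 0.1626 0 50")

```text
time_s: 19.4
position: [537.1, 87.7, 136.3]
ee_rot: [0.061, 0.647, 0.759, -0.052]
contact_force: [0.4, -9.2, -1.2]
opening: 57.4
grip_force: 50.0
```

```bash
python3 s.py
```

```text
lat,v,z -2.181824071964564 83.15556861862899 136.28922184926014 yaw 0.15880086849306654 tilt 0.15916075282945616 F u,v,z -1.0636804499408967 -9.147128232054996 -1.194583324715946
```

Request:
send_rows(increments="-0.0034 0 0.0021 0 0.04 0 50;-0.0067 0 0.0042 0 0.08 0 50;-0.01 0 0.0066 0 0.12 0 50;-0.0134 0 0.009 0 0.159 0 50;-0.0134 0 0.009 0 0.159 0 50")

```text
time_s: 19.9
position: [539.4, 73.2, 128.9]
ee_rot: [0.0, 0.649, 0.761, -0.0]
contact_force: [1.8, -8.7, -3.5]
opening: 57.5
grip_force: 50.0
```

```bash
python3 s.py
```

```text
lat,v,z -2.1619088273935216 68.49275149581085 128.94008940437053 yaw 0.1590439054729622 tilt 0.00023767201820157108 F u,v,z 0.42828627538552444 -8.879336108156972 -3.5202281403092224
```

Request:
send_rows(increments="0 0 0.005 0 0 0 50;0 0 0.01 0 0 0 50;0 0 0.015 0 0 0 50;0 0 0.019 0 0 0 50;0 0 0.019 0 0 0 50")

```text
time_s: 20.4
position: [539.8, 74.2, 110.2]
ee_rot: [0.001, 0.648, 0.761, 0.0]
contact_force: [2.4, -8.9, -4.4]
opening: 57.8
grip_force: 50.0
```

```bash
python3 s.py
```

```text
lat,v,z -1.5967103767386543 69.40069383676779 110.22930180805797 yaw 0.16010212557226766 tilt 0.0011780053757857263 F u,v,z 1.0098092372536618 -9.14637973759988 -4.445672295782326
```

Going down cleanly. Lower to the floor, then ease towards the mid box.

Request:
send_rows(increments="0 0 0.003 0 0 0 50;0 0 0.0055 0 0 0 50;0 0 0.0055 0 0 0 50;-0.002 0 0.0055 0 0 0 50;-0.004 0 0.0055 0 0 0 50;-0.0055 0 0.0055 0 0 0 50;-0.0055 0 0.0055 0 0 0 50")

```text
time_s: 21.1
position: [540.8, 69.6, 105.4]
ee_rot: [0.001, 0.648, 0.761, 0.001]
contact_force: [1.2, -6.1, 1.3]
opening: 57.9
grip_force: 50.0
```

```bash
python3 s.py
```

```text
lat,v,z -1.4052952627079092 64.69758883831652 105.41854875980644 yaw 0.15968676328173925 tilt -0.00020675296953390608 F u,v,z 0.19061987149093731 -6.244029391481752 1.266630914294457
```

Request:
send_rows(increments="0 0 0 0 0 0 60;0 0 0 0 0 0 70;0 0 0 0 0 0 85;0 0 0 0 0 0 100;0 0 0 0 0 0 100;0 0 -0.03 0 0 0 100;0 0 -0.07 0 0 0 100;0 0 -0.11 0 0 0 100;0 0 -0.15 0 0 0 100;-0.03 0 -0.19 0 0 0 100;-0.05 0 -0.22 0 0 0 100;-0.05 0 -0.22 0 0 0 100")

```text
time_s: 22.3
position: [549.4, 18.7, 329.3]
ee_rot: [0.003, 0.649, 0.761, 0.003]
contact_force: [1.0, 0.5, -0.6]
opening: 91.9
grip_force: 0.0
```

```bash
python3 s.py; python3 - <<'E'
from h import *
st,im=wrist("w9")
u=np.array([np.cos(.159),np.sin(.159)]);v=np.array([-u[1],u[0]])
h=cv2.cvtColor(im,cv2.COLOR_BGR2HSV).astype(int);H,S,V=h[...,0],h[...,1],h[...,2]
def rep(n,m):
    m=cv2.morphologyEx(m.astype(np.uint8)*255,cv2.MORPH_OPEN,np.ones((3,3)))
    for c in sorted(cv2.findContours(m,0,2)[0],key=cv2.contourArea)[-3:]:
        if cv2.contourArea(c)<80: continue
        w=(pts("wrist",c.reshape(-1,2),65,st)[:,:2]-[552.4,5.9]).astype(np.float32)
        w=np.c_[w@u,w@v].astype(np.float32);r=cv2.minAreaRect(w);x,y,ww,hh=cv2.boundingRect(c)
        print(n,(x,y,ww,hh),np.round(r[0],1),np.round(r[1],1),round(r[2],1))
rep("red",(H<6)&(S>190)&(V>80));rep("blue",(H>100)&(H<125)&(S>120)&(V>60));rep("orange",(H>8)&(H<14)&(S>235));rep("white",(S<60)&(V>110));rep("brown",(H>=14)&(H<26)&(V>85)&(S<165)&(S>100))
E
```

```text
lat,v,z -0.9500807731314326 13.148834346896379 329.30298697253 yaw 0.1579981677341587 tilt 0.0014921021109064998 F u,v,z 1.0942807610387215 0.3277017311660618 -0.6209082323064983
red (291, 121, 55, 17) [-0.8 60.6] [17.  58.2] 89.9
blue (294, 242, 49, 13) [ -1.2 -81.1] [16.1 58.4] 89.7
blue (294, 214, 49, 16) [ -1.4 -46.6] [19.  56.6] 89.7
blue (489, 155, 35, 70) [217.8  -9.4] [83.7 23.6] 83.3
white (408, 321, 35, 31) [ 144.2 -215.5] [47.6 55.7] 5.2
white (304, 78, 29, 33) [-0.7 96.6] [32.1 29.6] 89.9
white (446, 221, 99, 58) [221.1 -91.5] [119.9  60.8] 19.0
brown (291, 76, 55, 45) [-0.6 92.4] [44.5 55.9] 89.9
brown (293, 139, 51, 39) [-0.9 28.7] [42.5 56.3] 89.9
```

```bash
python3 -c "
from workcell import ctrl
print(ctrl.job_done())"
```

```text
the job is handed in; nothing more can be done
None
```

I handed the job in at about 22 s of the 67 s: all three boxes are in one row in the case, label side up and clamped by the spring plate. The last wrist picture, measured but not viewed, puts each box within about 1.5 mm of the centre line and shows no sign of tilt. I saw no judging result.

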